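# Read a core piece on the x-y measuring stage

### The job

Slide the tray on its x-y stage, by pushing in its finger cup, until the ink spot of the round disc stands right under the pointer, and let it rest there for about a second so that the head sets its zero. Then bring the ink spot of the half-round piece under the pointer and press the button on top of the head fully down to take the reading; press it nowhere else. Let the button come up and leave the spot under the pointer, all four pieces in their pockets and the things beside the stage as they stand.

Things in the scene. Friction and masses are not known exactly. Their poses are not given: they have to be found in the camera images.
- stage: fixed stage; origin on the table right below the pointer; x along the lower slide, y along the upper. Grey base plate 16 mm thick, x -200 to 130, y -115 to 175 mm. Column (28 mm thick, at x 0, y 145 mm, 166 mm high) with an arm along -y (30 mm wide, z 125 to 149 mm) to the white head over the origin: 50 x 50 mm, z 118 to 162 mm; under it a nozzle 22 mm wide to z 104 mm and the pointer
- pointer_tip (a point): lower tip of the fixed pointer, a thin steel needle (8 mm, tapering) under the head; 70 mm above the table, 10 mm above the pieces' top faces
- slide_x (a joint): lower slide, m: displacement of the whole carriage along the stage's x; 0 = tray centred under the pointer (the start), stops at -0.048 and +0.048; stays where it is left (about 2.5 N to move)
- slide_y (a joint): upper slide, m: displacement of the tray on the carriage along the stage's y; 0 = centred (the start), stops at -0.048 and +0.048; stays where it is left (about 2.5 N to move)
- cup_centre (a point): centre, at rim height (64 mm up), of the finger cup: open square aluminium box, 72 mm outside, 56 mm inside, inner floor 38 mm above the table, sides along the stage's x and y. One piece with the tray, on its robot side (-x), 170 mm from the tray's centre. Tray 138 x 138 mm, rim 50 mm up, 2 x 2 pockets 60 mm square inside, 66 mm apart
- disc_spot (a point): 24 mm thick sawn piece of pale rock core; this point is the centre of the 10 mm black ink spot on its top face, 60 mm above the table. Lies loose in one of the four pockets (which one varies). Round disc, 46 mm across
- half_round_spot (a point): 24 mm thick sawn piece of pale rock core; this point is the centre of the 10 mm black ink spot on its top face, 60 mm above the table. Lies loose in one of the four pockets (which one varies). Half-round: half of a 46 mm disc, 46 x 23 mm, one flat and one round side; the spot is midway in both directions
- square_spot (a point): 24 mm thick sawn piece of pale rock core; this point is the centre of the 10 mm black ink spot on its top face, 60 mm above the table. Lies loose in one of the four pockets (which one varies). Square block 42 x 42 mm; not to be read
- bar_spot (a point): 24 mm thick sawn piece of pale rock core; this point is the centre of the 10 mm black ink spot on its top face, 60 mm above the table. Lies loose in one of the four pockets (which one varies). Narrow bar 44 x 15 mm; not to be read
- button (a joint): push button on top of the head, m: 0 = up, 0.006 = fully down; spring return, about 5 N when down
- button_top (a point): centre of the button's top face, right above the pointer; 28 mm across, 184 mm above the table when up; pressed straight down
- core: bystander: wrapped rock core standing upright, 64 mm across, 100 mm high; origin at the centre of its underside
- cup: bystander: white plastic cup, 72 mm across the rim, 80 mm high; origin at the centre of its underside
- brush: bystander: dusting brush lying flat; origin near its middle, underside; length along its own x
Not all that is in view belongs to the job. Leave any green, purple or yellow look-alike of the part that bears disc_spot alone.

How it is judged:
On the way, in this order (a step that is already met when the one before it is completed fails the run):
1. the round disc's spot rests under the pointer for about a second (horizontal distance between disc_spot and pointer_tip below 0.005 m and velocity of joint slide_x between -0.004 and 0.004 m/s and velocity of joint slide_y between -0.004 and 0.004 m/s), for 0.8 s.
2. the half-round piece's spot rests under the pointer (horizontal distance between half_round_spot and pointer_tip below 0.005 m and value of joint button below 0.002 m and velocity of joint slide_x between -0.004 and 0.004 m/s and velocity of joint slide_y between -0.004 and 0.004 m/s), for 0.2 s.
3. the button is pressed fully down with the half-round piece's spot under the pointer (horizontal distance between half_round_spot and pointer_tip below 0.005 m and value of joint button above 0.005 m), for 0.05 s.
At the end, for the whole second after the job is handed in: the half-round piece's ink spot is within 5 mm (horizontally) of the pointer's tip, both slides at rest, the button up again, and all four pieces still lie flat in their pockets (spots less than 64 mm above the table) (horizontal distance between half_round_spot and pointer_tip below 0.005 m and value of joint button below 0.001 m and velocity of joint slide_x between -0.004 and 0.004 m/s and velocity of joint slide_y between -0.004 and 0.004 m/s and z of each of disc_spot, half_round_spot, square_spot, bar_spot in the frame of stage below 0.064 m); the robot touches nothing.
It fails at once if the button is pressed (over 3 mm) while the half-round piece's spot is more than 7 mm from under the pointer (value of joint button above 0.003 m and horizontal distance between half_round_spot and pointer_tip above 0.007 m).
It fails at once if a piece is lifted from its pocket (its spot over 75 mm above the table) (height (world z) of any of disc_spot, half_round_spot, square_spot, bar_spot above 0.075 m).
It fails at once if the core, cup or brush is moved more than 20 mm, or the core or cup is tipped over (distance of any of core, cup, brush from where it was at the start of the episode above 0.02 m or angle between any of core, cup's own z axis and vertical above 0.3 rad).
It also fails if it takes over 61 s, if anything falls off the work surface, if the arm or the gripper's body presses on something with over 40 N, if the wrist force passes 120 N, or if a joint passes its speed limit or range.

### The arm

A 6-joint arm with a two-finger parallel gripper is mounted at the origin on the work surface. World frame = base frame: x ahead of the robot, y to its left, z up, the work surface at z = 0. Lengths are in m, angles in rad, forces in N, time in s.
With the tool pointing down it reaches from about 0.35 to 0.875 m from the base axis. Payload 15.5 kg.
Tool frame: the origin (TCP) lies on the mounting face of the last link; the fingertips stand 173 mm ahead of it and the grasp point (between the pads) lies 155 mm ahead of it (bot.hold_point_z is the distance from the TCP to the grasp point, in m); z points along the fingers, y is the line along which they close (so a half turn about z gives the same grasp; the last joint's range is limited). The gripper opens to 85 mm and grips with 20 to 120 N. Pads are 22 mm wide; open, the fingers measure 114 mm over their backs; the gripper's body (76 mm by 85 mm) begins 54 mm behind the grasp point. The pads swing forward as they close: fully open they stand 13 mm farther back than shut.
Start: joints at [-1.196, 0.494, 1.345, -0, 1.302, -0.096], TCP at [0.283, -0.557, 0.405] pointing down, gripper open.
Joint ranges: [-2.91, 2.91], [-0.82, 2.16], [0.22, 2.67], [-1.22, 4.37], [0.12, 2.79], [-3.08, 3.08]. Speed limits (rad/s): [1.89, 1.89, 2.57, 3.01, 3.01, 3.01].

### API

Orientations are given as a unit quaternion [x, y, z, w].
In Python, from plant import bot gives the robot as it stands. The module is installed in compiled form; this text tells all that it offers.
- The arm moves only by the tool arm_command, never from a script. Its argument "series" is a list of rows, each a list of 3 entries, a list of its own where there are three numbers: the opening, from -1 (shut) to 1 (fully open), then the shift along the tool's x, y, z scaled (see below), then the turn, a rotation vector about the tool's x, y, z scaled (see below). A call has 1 to 20 rows; each row shifts and turns the commanded pose from where the row before left it, along the tool's axes as they then stand; what a row does not reach is not made up. The controller multiplies each number of a shift by 150 mm and each number of a turn by 180 degrees. A row lasts 1/12 s, in which the tool goes at most 41.7 mm and 7.16 degrees, less where a joint would pass 70% of its speed; a pose out of reach is approached as far as the arm can. A call with a number of a shift or a turn outside -1 to 1 is refused whole. A call with a gripper value outside its range is refused whole. The fingers move at their own pace and stop on an object; "grip_force" is the grip in N (left out, the last holds). Time passes only in rows, so rows that do not move let the fingers close. It gives the time, the measured TCP pose, the force, the opening and the grip force at its end, in the units of the state.
- bot.get_obs(): the state, without advancing time (a new reading comes with each control period).
- bot.capture(name): name is "side" or "top"; returns a dict with "pixels" (400x640x3 uint8, red, green, blue), "range_z" (400x640 float32, m along the optical axis (not along the pixel's ray), 0 where there is no reading), "fx", "fy", "cx", "cy" (pixels), "k1" (the pictures are not rectified: a ray, as slopes to the right and down, at radius r is drawn at 1 + k1 r^2 times it, then the intrinsics apply), "R" (3x3) and "t" (3): a world point X has camera coordinates R X + t. Camera axes: x right, y down, z forward; pixel columns grow to the right and rows downward; lengths in m; the calibration is good to about 2 mm. A picture is of the moment at which its call begins.
- bot.sign_off(): hands the job in; it is judged then, once.
The state is a dict: "time": time; "joint_positions": joint angles; "qd": joint speeds; "joint_torque": joint torques, N m; "eef_pos": TCP position; "orientation": TCP orientation; "wrist_force": force on the tool from outside, world axes, zero at the start; "torque": the same for the moment, N m; "gripper_width": opening from 0.0 (shut) to 1.0 (fully open); "finger_force": force on a finger pad.
Only numpy, scipy, OpenCV 4.12 (cv2) and the standard library are available. Lean on these libraries where they do the work, as an engineer would, in place of code of your own. Each camera call takes 0.05 s, during which the arm holds its last target. There are 200 camera calls.

## Working session

There is one attempt and no reset: what is moved stays moved. The work goes in short steps, Python scripts to look and compute and a tool call to move; the robot and the scene stay as the last step left them, time stands still between calls to the robot, and variables do not carry over. Pictures are saved under pics/ and viewed, at most 10 in all, crops included, and the job is handed in when it is done.

Besides the shell and the picture viewer there is one more tool, called by a JSON object that holds its "op" and its "data". arm_command: Moves the arm, as the interface text tells. Shifts and turns lie within -1 to 1; 1 stands for 150 mm of shift or 180 degrees of turn. Its arguments: {"type":"object","properties":{"series":{"type":"array"},"grip_force":{"type":"number"}},"required":["series"]}

```bash
mkdir -p pics
cat > h.py <<'E'
import numpy as np, cv2
from plant import bot
def ray(c,u,v):
    d=np.array([(u-c['cx'])/c['fx'],(v-c['cy'])/c['fy']]);s=d.copy()
    for _ in range(20): s=d/(1+c['k1']*(s@s))
    R=np.array(c['R']);return -R.T@np.array(c['t']),R.T@np.array([s[0],s[1],1.])
def onplane(c,u,v,z):
    o,r=ray(c,u,v);return o+r*(z-o[2])/r[2]
def proj(c,X):
    p=np.array(c['R'])@np.array(X)+np.array(c['t']);s=p[:2]/p[2];s=s*(1+c['k1']*(s@s))
    return np.array([s[0]*c['fx']+c['cx'],s[1]*c['fy']+c['cy']])
def save(c,n): cv2.imwrite('pics/'+n,c['pixels'][:,:,::-1])
E
python3 - <<'E'
from h import *
for n in('top','side'):
    c=bot.capture(n);save(c,n+'0.png');np.savez(n+'0.npz',**c)
    print(n,-np.array(c['R']).T@np.array(c['t']),c['fx'],c['k1'],np.round(c['R'],2).tolist())
print(bot.get_obs())
E
```

```text
top [0.37592198 0.04536303 1.1773643 ] 515.0441117361604 -0.045320942346455645 [[-0.01, -1.0, 0.0], [-0.98, 0.01, -0.2], [0.2, -0.01, -0.98]]
side [ 0.46372465 -0.61169183  0.9155066 ] 475.3160368061488 -0.10597091675940488 [[0.99, -0.16, -0.0], [-0.13, -0.77, -0.62], [0.1, 0.62, -0.78]]
{'time': 0.1, 'joint_positions': array([-1.19650818e+00,  4.94125332e-01,  1.34607894e+00,  7.88892121e-06,
        1.30248828e+00, -9.55448664e-02]), 'qd': array([-1.08881054e-03, -2.63919633e-03, -2.15595858e-03, -6.21922886e-04,
       -2.62086618e-05, -1.58786655e-03]), 'joint_torque': array([ 2.93760058e-03, -8.83589458e+01, -3.84561110e+01,  1.53522210e-04,
        5.22891409e-03,  9.47514877e-05]), 'eef_pos': array([ 0.28288993, -0.55716109,  0.4041538 ]), 'orientation': array([ 9.72533876e-01,  2.32760732e-01, -7.26333678e-05, -5.45143647e-04]), 'wrist_force': array([-0.27424424, -0.29111882, -0.08368273]), 'torque': array([0.03284147, 0.0208762 , 0.03492107]), 'finger_force': 0.0, 'gripper_width': 0.9953291098051643}
```

View pics/top0.png

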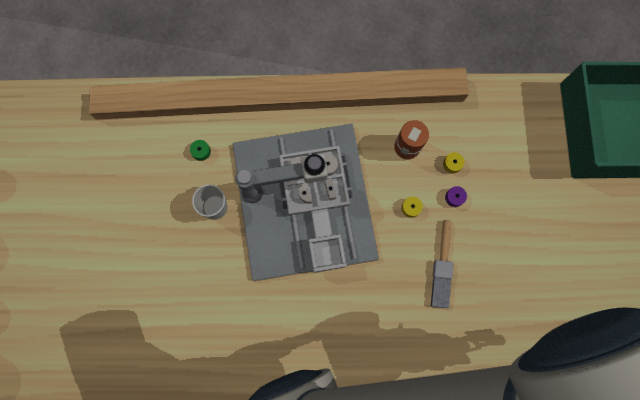

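View pics/side0.png

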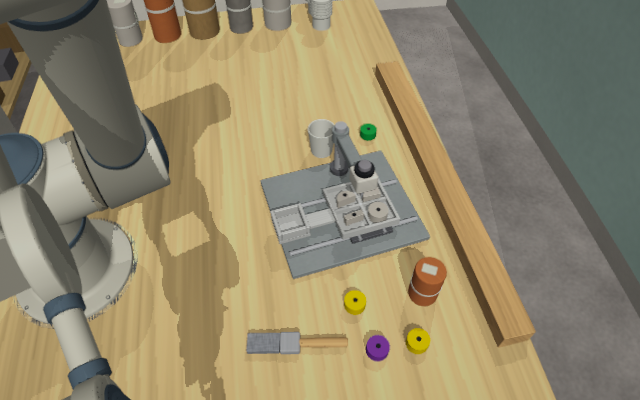

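The top view shows the stage with the head at about (315,164), the cup box at (327,253), and spots at about (328,163), (305,193) and (331,188). The fourth piece is hidden by the head. The side view shows the box at (291,222), with pieces at (378,210), (352,215) and (345,198).

Run:
```python
from h import *
a=np.load('top0.npz');b=np.load('side0.npz')
f=lambda c,x,y,w,h,s:cv2.resize(c['pixels'][y:y+h,x:x+w,::-1],None,fx=s,fy=s,interpolation=cv2.INTER_CUBIC)
A=f(a,225,120,160,165,2.4);B=f(b,255,115,180,165,2.2)
H=max(A.shape[0],B.shape[0]);p=lambda i:cv2.copyMakeBorder(i,0,H-i.shape[0],0,0,0)
cv2.imwrite('pics/crop0.png',np.hstack([p(A),p(B)]));print(A.shape,B.shape)
# base plate corners in top (z=.016)
for uv in[(234,141),(352,126),(377,261),(252,279)]: print(onplane(a,*uv,.016).round(4))
for uv in[(262,184),(381,152),(428,238),(296,272)]: print('s',onplane(b,*uv,.016).round(4))
```

```text
(396, 384, 3) (363, 396, 3)
[0.7705 0.2266 0.016 ]
[ 0.8043 -0.0535  0.016 ]
[ 0.4828 -0.1007  0.016 ]
[0.4463 0.1807 0.016 ]
s [0.4478 0.1655 0.016 ]
s [0.7667 0.2236 0.016 ]
s [ 0.8062 -0.0588  0.016 ]
s [ 0.4975 -0.0957  0.016 ]
```

View pics/crop0.png

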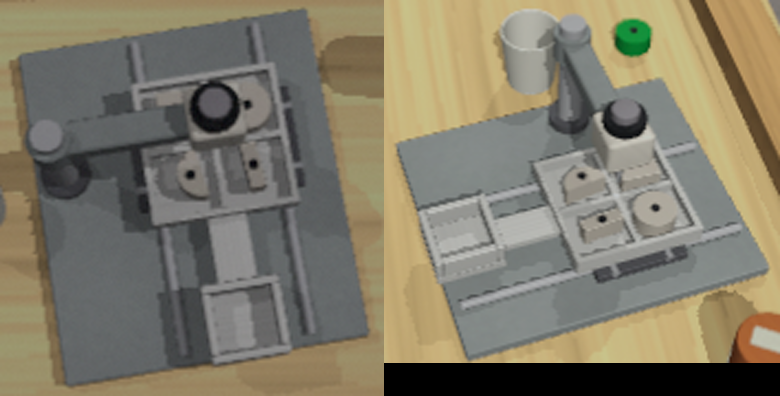

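The crop shows the disc in the +x/-y pocket, with its spot at crop (248,104) in the top view and (271,208) in the side view. The half-round is at -x/+y (190,175), the bar at -x/-y, and the square is under the head. Next I'll take precise measurements.

```bash
cat >> h.py <<'E'
def spot(c,u,v,r=5):
    u,v=int(round(u)),int(round(v));g=c['pixels'][v-r:v+r+1,u-r:u+r+1].astype(float).sum(2)
    y,x=np.mgrid[-r:r+1,-r:r+1];w=np.clip(0.55*np.median(g)-g,0,None)*(x*x+y*y<=r*r)
    return u+(w*x).sum()/w.sum(),v+(w*y).sum()/w.sum(),w.sum()
E
python3 - <<'E'
from h import *
a=np.load('top0.npz');b=np.load('side0.npz')
def platepts(c):
    p=c['pixels'].astype(int);m=((p[...,0]-p[...,2])<18).astype(np.uint8)
    m=cv2.morphologyEx(m,cv2.MORPH_OPEN,np.ones((5,5)))
    n,l,s,_=cv2.connectedComponentsWithStats(m);k=l[200,300] if c is a else l[255,320]
    cs,_=cv2.findContours((l==k).astype(np.uint8),cv2.RETR_EXTERNAL,cv2.CHAIN_APPROX_NONE)
    return max(cs,key=len)[:,0,:]
L=np.array([[-.2,.175],[-.2,-.115],[.13,-.115],[.13,.175]])
G={'top':[(252,279),(377,261),(352,126),(234,141)],'side':[(262,184),(296,272),(428,238),(381,152)]}
from numpy.linalg import svd
for n,c in(('top',a),('side',b)):
    q=platepts(c);P=np.array([onplane(c,u,v,.016)[:2] for u,v in q])
    g=np.array([onplane(c,u,v,.016)[:2] for u,v in G[n]])
    lines=[]
    for i in range(4):
        A,B=g[i],g[(i+1)%4];d=(B-A)/np.linalg.norm(B-A);nn=np.array([-d[1],d[0]])
        s=(P-A)@d;e=(P-A)@nn;k=(abs(e)<.008)&(s>.02)&(s<np.linalg.norm(B-A)-.02)
        vx,vy,x0,y0=cv2.fitLine(P[k].astype(np.float32),cv2.DIST_HUBER,0,1e-4,1e-4).ravel()
        lines.append(np.cross([x0,y0,1],[x0+vx,y0+vy,1]));print(n,i,k.sum(),end=' ')
    C=[];
    for i in range(4):
        x=np.cross(lines[i-1],lines[i]);C.append(x[:2]/x[2])
    C=np.array(C);mu=C.mean(0);ml=L.mean(0);U,S,V=svd((L-ml).T@(C-mu));R=(U@V).T
    t=mu-R@ml;yaw=np.arctan2(R[1,0],R[0,0])
    print('\n origin',t.round(4),'yaw',yaw.round(4),'res',((L@R.T+t-C)*1e3).round(1).tolist())
    sp=dict(top=dict(disc=(328.3,163.3),half=(304.5,193),bar=(330.7,188.3)),side=dict(disc=(378.2,209.5),half=(345,195),bar=(354,214.5)))[n]
    for m,(u,v) in sp.items():
        s=spot(c,u,v);w=onplane(c,s[0],s[1],.06)[:2];print(m,np.round(s,1),w.round(4),'local mm',((w-t)@R*1e3).round(1))
    bt=proj(c,[*t,.184]);print('button proj',bt.round(1),'cup proj',proj(c,[*(t+R@[-.17,0]),.064]).round(1))
E
```

```text
top 0 106 top 1 119 top 2 101 top 3 121 
 origin [0.6658 0.039 ] yaw 0.1532 res [[-2.5, 2.0], [-1.0, -2.3], [2.0, -1.8], [1.5, 2.0]]
disc [ 326.1  163.2 1531.4] [0.7002 0.0112] local mm [ 29.8 -32.8]
half [ 303.9  192.2 1139.4] [0.6338 0.0618] local mm [-28.1  27.4]
bar [ 330.1  187.9 1165. ] [0.643  0.0035] local mm [-27.9 -31.7]
button proj [314.1 162.6] cup proj [327.  252.7]
side 0 42 side 1 75 side 2 73 side 3 14 
 origin [0.6672 0.0352] yaw 0.1558 res [[-2.8, 0.6], [-1.7, -1.3], [1.8, 1.1], [2.7, -0.5]]
disc [ 378.   209.  1098.1] [0.701  0.0095] local mm [ 29.4 -30.6]
half [344.3 194.5 777.8] [0.6341 0.0638] local mm [-28.3  33.4]
bar [353.7 214.1 974.1] [0.6437 0.0045] local mm [-28.  -26.6]
button proj [364.9 165.5] cup proj [289.5 220.2]
```

```bash
cat >> h.py <<'E'
def cloud(c):
    v,u=np.mgrid[0:400,0:640];d=np.stack([(u-c['cx'])/c['fx'],(v-c['cy'])/c['fy']],-1);s=d.copy()
    for _ in range(10): s=d/(1+c['k1']*(s**2).sum(-1,keepdims=True))
    z=c['range_z'];P=np.concatenate([s*z[...,None],z[...,None]],-1)
    P=(P-np.array(c['t']))@np.array(c['R']);P[z==0]=np.nan;return P
E
python3 - <<'E'
from h import *
t=np.array([.6665,.0375]);yw=.154;R=np.array([[np.cos(yw),-np.sin(yw)],[np.sin(yw),np.cos(yw)]])
for n in('top','side'):
    c=np.load(n+'0.npz');P=cloud(c);l=(P[...,:2]-t)@R*1e3;z=P[...,2]*1e3
    m=(np.hypot(l[...,0],l[...,1])<35)&(z>174)
    v,u=np.nonzero(m);print(n,'button n',m.sum(),l[m].mean(0).round(1),np.median(z[m]).round(1),'bbox mid',(l[m].min(0)+l[m].max(0))/2,'span',np.ptp(l[m],axis=0).round(1))
    ui,vi=(u.min()+u.max())/2,(v.min()+v.max())/2;print('px',ui,vi,'plane184',((onplane(c,ui,vi,.184)[:2]-t)@R*1e3).round(1))
    m=(abs(l[...,0]+170)<45)&(abs(l[...,1])<45)&(z>58)&(z<70);print('cup rim',m.sum(),((l[m].min(0)+l[m].max(0))/2).round(1),np.ptp(l[m],axis=0).round(1),np.median(z[m]).round(1))
    # column top
    m=(abs(l[...,0])<25)&(abs(l[...,1]-145)<25)&(z>158);print('col',m.sum(),((l[m].min(0)+l[m].max(0))/2).round(1),np.ptp(l[m],axis=0).round(1))
    m=(abs(l[...,0]+28)<8)&(abs(l[...,1]+30)<15)
    print('bar z',np.nanpercentile(z[m],[10,50,90]).round(1))
    print(n, [ (k,((onplane(c,*p,.06)[:2]-t)@R*1e3).round(1).tolist()) for k,p in ({'disc':spot(c,329,163.3,4)[:2],'half':spot(c,304.3,192.6,4)[:2],'bar':spot(c,330.5,188,4)[:2]} if n=='top' else {'disc':(378,209),'half':(344.3,194.5),'bar':(353.7,214.1)}).items()])
    g=c['pixels'].sum(2);
    if n=='top':print(g[158:169,320:336])
E
```

```text
top button n 227 [-0.8  2.5] 181.2 bbox mid [-0.87131394  2.19761939] span [41.9 41.2]
px 314.0 164.0 plane184 [-3.2  2.3]
cup rim 436 [-169.4    2.6] [72.4 71.9] 63.0
col 158 [  0.  145.1] [28.2 26.8]
bar z [ 34.4  57.4 141. ]
top [('disc', [29.4, -34.5]), ('half', [-28.5, 29.0]), ('bar', [-28.4, -30.1])]
[[ 81  63 110 347 411 392 395 396 395 398 397 394 390 393 395 378]
 [149  70  55 187 362 408 394 397 393 394 395 393 390 393 393 399]
 [222  94  55  60 315 374 377 388 378 387 395 397 392 395 397 398]
 [256 159  68  45 186 298 348 328 292 342 388 393 397 395 396 395]
 [256 158  54  54 188 260 195  54  57 231 358 396 393 395 398 395]
 [258 163  52  41 117 250 218  60  54 170 336 392 393 395 397 398]
 [258 163  62  58 134 314 288  84  96 193 333 394 393 393 394 396]
 [213  94  49  54 125 327 335 216 250 355 398 397 394 397 396 395]
 [147  58  46  56 129 343 383 371 396 400 395 394 395 395 396 399]
 [ 87  47  46  47 203 369 388 376 397 398 396 392 391 395 399 395]
 [ 59  39  45  67 285 400 381 372 393 393 397 396 394 394 391 390]]
side button n 206 [-1.5 -1.8] 181.1 bbox mid [-0.81467045  1.83053593] span [41.8 40.6]
px 363.5 167.0 plane184 [-4.  -5.5]
cup rim 411 [-167.5    2.3] [72.4 76.1] 63.4
col 115 [-1.000e-01  1.478e+02] [27.2 29.3]
bar z [ 36.3  58.7 150.4]
side [('disc', [29.8, -33.0]), ('half', [-28.1, 30.9]), ('bar', [-27.6, -29.0])]
```

{"op": "arm_command", "data": {"series": [[-1,[0,0,0],[0,0,0.0336]],[-1,[0,0,0],[0,0,0.0336]],[-1,[0,0,0],[0,0,0.0336]],[-1,[0.125,-0.221,0],[0,0,0]],[-1,[0.125,-0.221,0],[0,0,0]],[-1,[0.125,-0.221,0],[0,0,0]],[-1,[0.125,-0.221,0],[0,0,0]],[-1,[0.125,-0.221,0],[0,0,0]],[-1,[0.125,-0.221,0],[0,0,0]],[-1,[0.125,-0.221,0],[0,0,0]],[-1,[0.125,-0.221,0],[0,0,0]],[-1,[0.125,-0.221,0],[0,0,0]],[-1,[0.125,-0.221,0],[0,0,0]],[-1,[0.125,-0.221,0],[0,0,0]],[-1,[0.125,-0.221,0],[0,0,0]],[-1,[0.125,-0.221,0],[0,0,0]],[-1,[0.125,-0.221,0],[0,0,0]],[-1,[0.125,-0.221,0],[0,0,0]],[-1,[0.125,-0.221,0],[0,0,0]]]}}

```text
time: 1.68
eef_pos: [0.4987, 0.0146, 0.4046]
orientation: [0.997, 0.077, -0.0, -0.0]
wrist_force: [1.0, -0.9, 1.0]
gripper_width: -0.001
finger_force: 0.0
```

{"op": "arm_command", "data": {"series": [[-1,[0,0,0.23],[0,0,0]],[-1,[0,0,0.23],[0,0,0]],[-1,[0,0,0.23],[0,0,0]],[-1,[0,0,0.23],[0,0,0]],[-1,[0,0,0.2],[0,0,0]],[-1,[0,0,0.11],[0,0,0]],[-1,[0,0,0],[0,0,0]],[-1,[0,0,0],[0,0,0]]]}}

```text
time: 2.35
eef_pos: [0.4984, 0.0127, 0.2198]
orientation: [0.997, 0.076, -0.001, -0.0]
wrist_force: [1.1, 0.3, -0.2]
gripper_width: 0.004
finger_force: 0.0
```

```bash
cat >> h.py <<'E'
t0=np.array([.6666,.0395]);yw=.154;R0=np.array([[np.cos(yw),-np.sin(yw)],[np.sin(yw),np.cos(yw)]])
def loc(w): return ((np.asarray(w)[...,:2]-t0)@R0*1e3).round(1)
def look(tag):
    for n in('top','side'):
        c=bot.capture(n);np.savez(tag+n+'.npz',**c);save(c,tag+n+'.png')
    o=bot.get_obs();print('t',o['time'],'tcp local',loc(o['eef_pos']),'z',o['eef_pos'][2].round(4),'F',(R0.T@o['wrist_force'][:2]).round(1))
def pair(*ts):
    ims=[]
    for n,x,y in(('top',235,130),('side',260,130)):
        c=np.load(ts[0]+n+'.npz');ims.append(cv2.resize(c['pixels'][y:y+150,x:x+160,::-1],None,fx=2.5,fy=2.5,interpolation=cv2.INTER_CUBIC))
    cv2.imwrite('pics/'+ts[0]+'pair.png',np.hstack(ims))
E
python3 -c "
from h import *
look('p1');pair('p1')"
```

```text
t 2.45 tcp local [-169.8   -0.8] z 0.2213 F [ 0.3 -0.1]
```

View pics/p1pair.png

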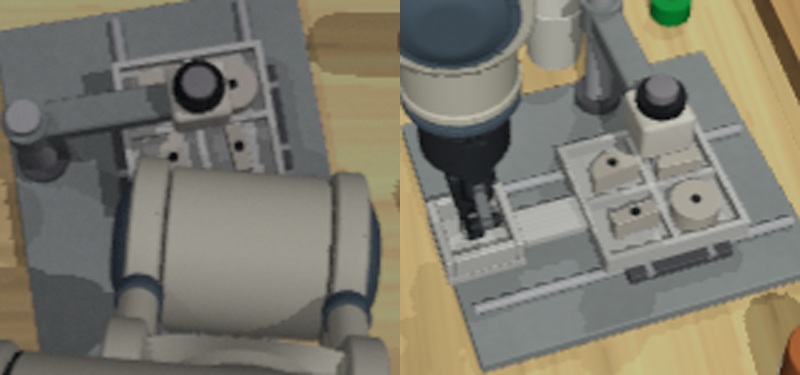

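The top view shows the arm hiding the box, with spots still visible at the tray. The side view shows the closed fingers standing in the box and all the spots visible. Next, push -x and then +y.

{"op": "arm_command", "data": {"series": [[-1,[-0.028,0,0],[0,0,0]],[-1,[-0.028,0,0],[0,0,0]],[-1,[-0.028,0,0],[0,0,0]],[-1,[-0.028,0,0],[0,0,0]],[-1,[-0.028,0,0],[0,0,0]],[-1,[-0.028,0,0],[0,0,0]],[-1,[-0.028,0,0],[0,0,0]],[-1,[-0.028,0,0],[0,0,0]],[-1,[-0.028,0,0],[0,0,0]],[-1,[0,-0.028,0],[0,0,0]],[-1,[0,-0.028,0],[0,0,0]],[-1,[0,-0.028,0],[0,0,0]],[-1,[0,-0.028,0],[0,0,0]],[-1,[0,-0.028,0],[0,0,0]],[-1,[0,-0.028,0],[0,0,0]],[-1,[0,-0.028,0],[0,0,0]],[-1,[0,-0.028,0],[0,0,0]],[-1,[0,-0.028,0],[0,0,0]],[-1,[0,0,0],[0,0,0]]]}}

```text
time: 4.03
eef_pos: [0.4553, 0.045, 0.2202]
orientation: [0.997, 0.077, 0.0, -0.0]
wrist_force: [-0.0, 0.3, -0.1]
gripper_width: -0.001
finger_force: 0.0
```

```bash
cat >> h.py <<'E'
def spots(c,box):
    x0,y0,x1,y1=box;g=c['pixels'].astype(int).sum(2)
    m=(g<190).astype(np.uint8);n,l,s,ce=cv2.connectedComponentsWithStats(m[y0:y1,x0:x1]);r=[]
    for i in range(1,n):
        if 4<=s[i,4]<=45 and max(s[i,2:4])<10:
            u,v=ce[i][0]+x0,ce[i][1]+y0;u,v,_=spot(c,u,v,4)
            r.append((round(u,1),round(v,1),*loc(onplane(c,u,v,.06))))
    return r
E
python3 -c "
from h import *
look('p2');pair('p2')
for n,b in(('top',(250,130,370,240)),('side',(300,150,430,260))):
  for t in('p1','p2'):
    print(n,t,*spots(np.load(t+n+'.npz'),b),sep='\n  ')
"
```

```text
t 4.1333 tcp local [-207.8   37.3] z 0.2203 F [ 0.1 -0.3]
top
  p1
  (np.float64(nan), np.float64(nan), np.float64(nan), np.float64(nan))
  (np.float64(327.2), np.float64(162.9), np.float64(29.1), np.float64(-35.7))
  (np.float64(330.1), np.float64(187.9), np.float64(-28.9), np.float64(-32.0))
  (np.float64(303.9), np.float64(192.2), np.float64(-28.8), np.float64(27.2))
  (np.float64(350.0), np.float64(196.3), np.float64(-55.2), np.float64(-72.4))
  (np.float64(368.0), np.float64(208.5), np.float64(-89.0), np.float64(-106.7))
  (np.float64(368.0), np.float64(217.0), np.float64(-107.8), np.float64(-103.1))
  (np.float64(367.0), np.float64(232.2), np.float64(-140.6), np.float64(-94.7))
top
  p2
  (np.float64(nan), np.float64(nan), np.float64(nan), np.float64(nan))
  (np.float64(nan), np.float64(nan), np.float64(nan), np.float64(nan))
  (np.float64(316.2), np.float64(185.8), np.float64(-18.8), np.float64(-2.3))
  (np.float64(nan), np.float64(nan), np.float64(nan), np.float64(nan))
  (np.float64(321.0), np.float64(200.2), np.float64(-53.1), np.float64(-7.2))
  (np.float64(nan), np.float6
[... 983 characters left out ...]
nan), np.float64(nan), np.float64(nan), np.float64(nan))
  (np.float64(nan), np.float64(nan), np.float64(nan), np.float64(nan))
  (np.float64(nan), np.float64(nan), np.float64(nan), np.float64(nan))
  (np.float64(330.7), np.float64(189.2), np.float64(-53.1), np.float64(53.9))
  (np.float64(363.9), np.float64(203.4), np.float64(5.0), np.float64(-9.9))
  (np.float64(339.4), np.float64(208.3), np.float64(-52.9), np.float64(-5.2))
  (np.float64(nan), np.float64(nan), np.float64(nan), np.float64(nan))
  (np.float64(nan), np.float64(nan), np.float64(nan), np.float64(nan))h.py:16: RuntimeWarning: invalid value encountered in scalar divide
  return u+(w*x).sum()/w.sum(),v+(w*y).sum()/w.sum(),w.sum()
```

View pics/p2pair.png

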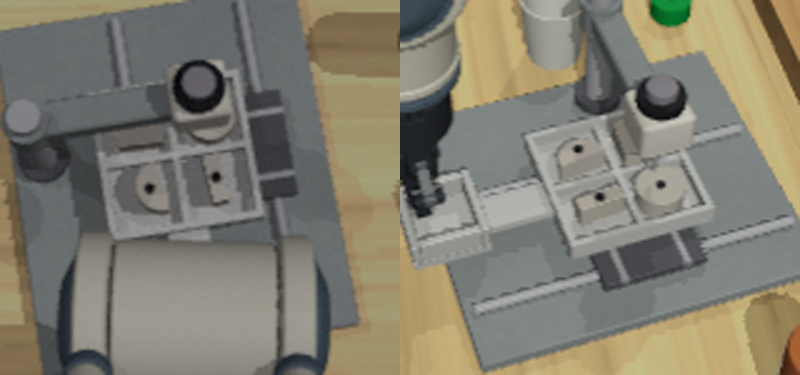

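The side view shows the disc spot at about local (5,-10) mm. The tray follows the fingers cleanly. Now the remaining -4.7 and +10.2 mm.

{"op": "arm_command", "data": {"series": [[-1,[-0.016,0,0],[0,0,0]],[-1,[-0.016,0,0],[0,0,0]],[-1,[0,-0.017,0],[0,0,0]],[-1,[0,-0.017,0],[0,0,0]],[-1,[0,-0.017,0],[0,0,0]],[-1,[0,-0.017,0],[0,0,0]],[-1,[0,0,0],[0,0,0]],[-1,[0,0,0],[0,0,0]]]}}

```text
time: 4.8
eef_pos: [0.449, 0.0539, 0.2201]
orientation: [0.997, 0.077, -0.0, -0.0]
wrist_force: [-0.3, 0.1, -0.5]
gripper_width: -0.001
finger_force: 0.0
```

```bash
cat > v.py <<'E'
from h import *
import sys
T=sys.argv[1];look(T)
for n,b in(('top',(280,150,370,225)),('side',(320,170,420,230))):
    print(n,[tuple(map(float,s)) for s in spots(np.load(T+n+'.npz'),b) if s[0]==s[0]])
c=np.load(T+'side.npz');q=proj(c,[*t0,.07]);print('tip exp',q,'spot exp',proj(c,[*t0,.06]))
cv2.imwrite('pics/'+T+'z.png',cv2.resize(c['pixels'][165:225,325:405,::-1],None,fx=8,fy=8,interpolation=cv2.INTER_CUBIC))
E
python3 -W ignore v.py p3
```

```text
t 4.9 tcp local [-212.7   47.4] z 0.2202 F [-0.1 -0.3]
top [(313.4, 188.1, -23.1, 4.7), (280.0, 191.0, -17.3, 79.2), (317.0, 202.2, -56.2, 2.3), (290.4, 206.9, -56.8, 62.1)]
side [(331.6, 171.3, -32.7, 106.2), (340.0, 171.0, -13.0, 100.8), (328.0, 186.6, -56.5, 63.5), (361.0, 200.6, 1.7, -0.1), (336.7, 205.6, -56.0, 3.9)]
tip exp [360.57949896 198.01936746] spot exp [360.29175854 200.74042627]
```

View pics/p3z.png

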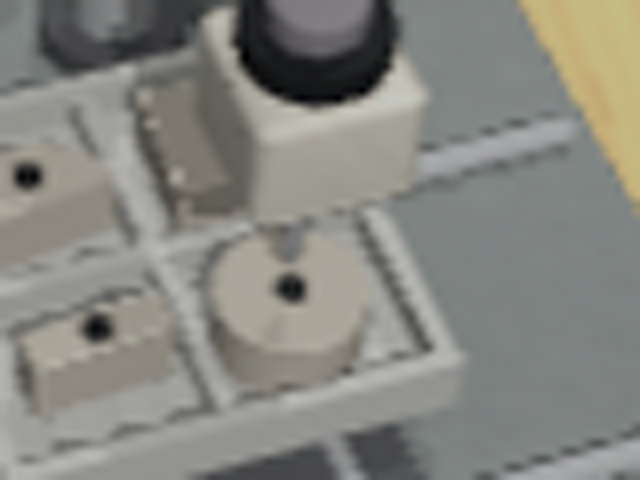

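The pointer end appears at zoom (291,262) and the disc spot at (291,288). That is right where the spot below the tip should project, maybe 1 mm off in +x. I'll nudge it slightly and hold.

{"op": "arm_command", "data": {"series": [[-1,[-0.006,0,0],[0,0,0]],[-1,[0,0,0],[0,0,0]],[-1,[0,0,0],[0,0,0]],[-1,[0,0,0],[0,0,0]],[-1,[0,0,0],[0,0,0]],[-1,[0,0,0],[0,0,0]],[-1,[0,0,0],[0,0,0]],[-1,[0,0,0],[0,0,0]],[-1,[0,0,0],[0,0,0]],[-1,[0,0,0],[0,0,0]],[-1,[0,0,0],[0,0,0]],[-1,[0,0,0],[0,0,0]],[-1,[0,0,0],[0,0,0]],[-1,[0,0,0],[0,0,0]],[-1,[0,0,0],[0,0,0]],[-1,[0,0,0],[0,0,0]],[-1,[0,0,0],[0,0,0]],[-1,[0,0,0],[0,0,0]]]}}

```text
time: 6.4
eef_pos: [0.4482, 0.0535, 0.2202]
orientation: [0.997, 0.077, 0.0, 0.0]
wrist_force: [3.8, 0.3, -0.2]
gripper_width: 0.001
finger_force: 1.2
```

```bash
python3 -W ignore v.py p4
```

```text
t 6.5 tcp local [-213.6   47.3] z 0.2202 F [2.3 0.4]
top [(312.2, 188.3, -23.2, 7.4), (282.5, 191.0, -18.2, 73.6), (290.5, 190.0, -18.9, 55.8), (317.0, 202.7, -57.3, 2.4), (290.4, 207.3, -57.6, 62.2), (294.0, 216.8, -80.1, 57.7)]
side [(331.3, 171.3, -33.3, 106.5), (341.0, 170.5, -10.2, 101.6), (327.7, 186.7, -57.3, 63.5), (360.7, 200.9, 0.7, -0.6), (336.6, 205.8, -56.6, 3.5)]
tip exp [360.57949896 198.01936746] spot exp [360.29175854 200.74042627]
```

The disc rested at local (0.7,-0.6) mm for over 1.4 s. Now push toward +x, -y.

{"op": "arm_command", "data": {"series": [[-1,[0.026,0.026,0],[0,0,0]],[-1,[0.026,0.026,0],[0,0,0]],[-1,[0.026,0.026,0],[0,0,0]],[-1,[0.026,0.026,0],[0,0,0]],[-1,[0.026,0.026,0],[0,0,0]],[-1,[0.026,0.026,0],[0,0,0]],[-1,[0.026,0.026,0],[0,0,0]],[-1,[0.026,0.026,0],[0,0,0]],[-1,[0.026,0.026,0],[0,0,0]],[-1,[0.026,0.026,0],[0,0,0]],[-1,[0.026,0.026,0],[0,0,0]],[-1,[0.026,0.026,0],[0,0,0]],[-1,[0.026,0.026,0],[0,0,0]],[-1,[0.026,0.026,0],[0,0,0]],[-1,[0.026,0.026,0],[0,0,0]],[-1,[0.026,0.026,0],[0,0,0]],[-1,[0.026,0.026,0],[0,0,0]],[-1,[0.026,0.026,0],[0,0,0]],[-1,[0,0,0],[0,0,0]],[-1,[0,0,0],[0,0,0]]]}}

```text
time: 8.17
eef_pos: [0.529, -0.0055, 0.2204]
orientation: [0.997, 0.076, 0.001, 0.0]
wrist_force: [0.2, 0.4, 0.3]
gripper_width: 0.002
finger_force: 0.0
```

```bash
python3 -W ignore v.py p5
```

```text
t 8.2667 tcp local [-143.3  -23.1] z 0.2204 F [-0.2 -0.1]
top [(330.7, 158.6, 37.8, -45.2), (280.4, 163.5, 45.4, 68.6), (330.3, 169.4, 13.2, -39.8)]
side [(374.0, 190.3, 41.9, 18.8), (349.1, 196.3, -19.8, 20.4), (383.1, 211.0, 38.2, -43.9), (358.9, 216.1, -19.1, -39.9)]
tip exp [360.57949896 198.01936746] spot exp [360.29175854 200.74042627]
```

{"op": "arm_command", "data": {"series": [[-1,[0.026,0.026,0],[0,0,0]],[-1,[0.026,0.026,0],[0,0,0]],[-1,[0.026,0.026,0],[0,0,0]],[-1,[0.026,0.026,0],[0,0,0]],[-1,[0.013,0.016,0],[0,0,0]],[-1,[0.011,0.014,0],[0,0,0]],[-1,[0,0,0],[0,0,0]],[-1,[0,0,0],[0,0,0]]]}}

```text
time: 8.93
eef_pos: [0.5507, -0.0224, 0.2202]
orientation: [0.997, 0.076, 0.0, 0.0]
wrist_force: [-0.6, 0.3, -0.2]
gripper_width: 0.002
finger_force: 0.0
```

```bash
python3 -W ignore v.py p6
```

```text
t 9.0333 tcp local [-124.2  -43.1] z 0.2202 F [-0.4  1. ]
top [(337.8, 149.7, 56.0, -64.8)]
side [(341.0, 191.6, -32.7, 39.6), (384.5, 194.2, 60.7, 0.3), (359.7, 200.7, -1.4, 0.5), (394.0, 215.3, 56.8, -62.8), (370.0, 220.8, -0.3, -59.7), (326.1, 227.4, -98.6, -45.9)]
tip exp [360.57949896 198.01936746] spot exp [360.29175854 200.74042627]
```

View pics/p6z.png

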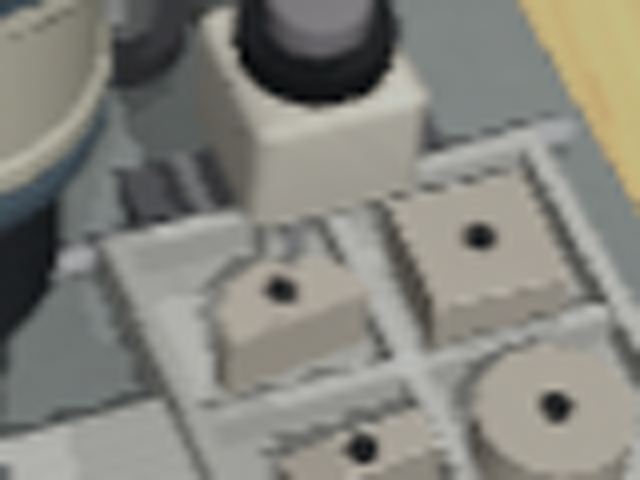

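The half-round spot at zoom (281,290) lies about 2 mm toward -x from under the pointer (291,~262). Nudge it +1.8 mm, back off from the walls, then rise.

{"op": "arm_command", "data": {"series": [[-1,[0.006,0,0],[0,0,0]],[-1,[0.006,0,0],[0,0,0]],[-1,[0,0,0],[0,0,0]],[-1,[0,0,0],[0,0,0]],[-1,[-0.03,-0.03,0],[0,0,0]],[-1,[-0.03,-0.03,0],[0,0,0]],[-1,[0,0,-0.15],[0,0,0]],[-1,[0,0,-0.25],[0,0,0]],[-1,[0,0,-0.25],[0,0,0]],[-1,[0,0,-0.25],[0,0,0]],[-1,[0,0,-0.25],[0,0,0]],[-1,[0,0,-0.1],[0,0,0]],[-1,[0,0,0],[0,0,0]]]}}

```text
time: 10.12
eef_pos: [0.5421, -0.014, 0.4117]
orientation: [0.997, 0.077, 0.003, 0.001]
wrist_force: [0.0, -0.3, 1.2]
gripper_width: -0.003
finger_force: 0.0
```

```bash
python3 -W ignore v.py p7
```

```text
t 10.2167 tcp local [-132.   -33.6] z 0.4078 F [-0.6 -0.4]
top [(320.0, 151.2, 59.0, -24.3), (317.0, 176.2, 2.5, -7.8), (316.1, 184.9, -16.8, -2.5)]
side [(341.2, 190.7, -31.5, 41.8), (385.0, 194.1, 61.8, 0.1), (360.0, 200.6, -0.5, 0.5), (394.6, 215.3, 58.0, -63.1), (370.0, 220.7, -0.1, -59.4)]
tip exp [360.57949896 198.01936746] spot exp [360.29175854 200.74042627]
```

View pics/p7z.png

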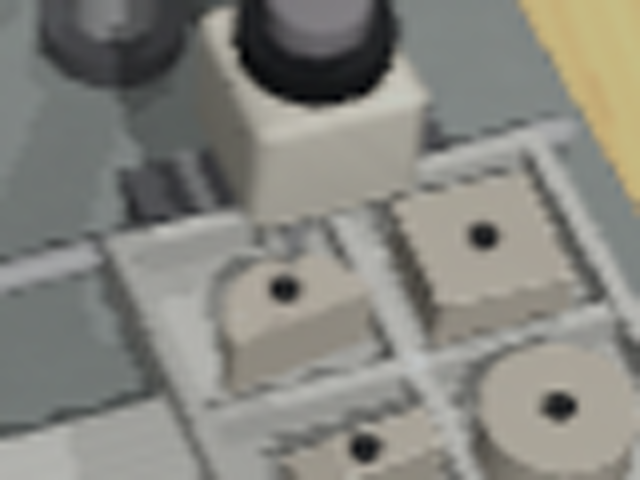

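The half-round spot is at zoom (285,288), within about 1 mm of the pointer. Now over the button.

{"op": "arm_command", "data": {"series": [[-1,[0.176,-0.045,0],[0,0,0]],[-1,[0.176,-0.045,0],[0,0,0]],[-1,[0.176,-0.045,0],[0,0,0]],[-1,[0.176,-0.045,0],[0,0,0]],[-1,[0.176,-0.045,0],[0,0,0]],[-1,[0,0,0],[0,0,0]],[-1,[0,0,0.1],[0,0,0]],[-1,[0,0,0.1],[0,0,0]],[-1,[0,0,0.06],[0,0,0]],[-1,[0,0,0],[0,0,0]],[-1,[0,0,0],[0,0,0]]]}}

```text
time: 11.13
eef_pos: [0.6668, 0.0391, 0.3677]
orientation: [0.997, 0.076, -0.001, -0.0]
wrist_force: [0.0, -0.8, 0.2]
gripper_width: 0.002
finger_force: 0.0
```

```bash
python3 -c "
from h import *
o=bot.get_obs();print(loc(o['eef_pos']),o['eef_pos'],o['wrist_force'],o['time'])"
```

```text
[ 0.2 -0.4] [0.66684494 0.03913381 0.36772347] [ 0.01715728 -0.80600473  0.24432181] 11.1333
```

{"op": "arm_command", "data": {"series": [[-1,[0,0,0.03],[0,0,0]],[-1,[0,0,0.03],[0,0,0]],[-1,[0,0,0.02],[0,0,0]],[-1,[0,0,0.016],[0,0,0]],[-1,[0,0,0.012],[0,0,0]],[-1,[0,0,0.006],[0,0,0]],[-1,[0,0,0],[0,0,0]],[-1,[0,0,0],[0,0,0]],[-1,[0,0,0],[0,0,0]]]}}

```text
time: 11.88
eef_pos: [0.6672, 0.0391, 0.3519]
orientation: [0.997, 0.076, 0.0, 0.0]
wrist_force: [-0.5, -1.4, 4.4]
gripper_width: -0.001
finger_force: 2.3
```

{"op": "arm_command", "data": {"series": [[-1,[0,0,0.007],[0,0,0]],[-1,[0,0,0],[0,0,0]],[-1,[0,0,0],[0,0,0]]]}}

```text
time: 12.13
eef_pos: [0.6672, 0.0391, 0.3513]
orientation: [0.997, 0.077, 0.0, 0.0]
wrist_force: [-2.8, -0.5, 12.7]
gripper_width: 0.0
finger_force: 6.1
```

Force has risen to 12.7 N, so the button is bottomed. Release, rise and back away.

{"op": "arm_command", "data": {"series": [[-1,[0,0,-0.03],[0,0,0]],[-1,[0,0,-0.06],[0,0,0]],[-1,[0,0,-0.2],[0,0,0]],[-1,[0,0,-0.2],[0,0,0]],[-1,[-0.2,0.05,-0.1],[0,0,0]],[-1,[-0.2,0.05,0],[0,0,0]],[-1,[-0.2,0.05,0],[0,0,0]],[-1,[-0.2,0.05,0],[0,0,0]],[-1,[-0.1,0,0],[0,0,0]],[-1,[0,0,0],[0,0,0]],[-1,[0,0,0],[0,0,0]]]}}

```text
time: 13.05
eef_pos: [0.5379, -0.0112, 0.4397]
orientation: [0.997, 0.076, 0.0, 0.0]
wrist_force: [0.6, -0.6, 0.8]
gripper_width: -0.003
finger_force: 0.0
```

```bash
python3 -W ignore v.py p8; python3 -c "
from h import *
for n in('p7','p8'):
    P=cloud(np.load(n+'side.npz'));l=loc(P);m=(np.hypot(l[...,0],l[...,1])<10)&(P[...,2]>.17)&(P[...,2]<.2);print(m.sum(),np.median(P[m][:,2]))"
```

```text
t 13.15 tcp local [-133.9  -30.3] z 0.4393 F [ 0.2 -0.3]
top []
side [(341.2, 190.7, -31.5, 42.0), (385.0, 194.1, 61.8, 0.1), (360.0, 200.6, -0.5, 0.5), (394.6, 215.3, 58.0, -63.1), (370.0, 220.7, -0.1, -59.4)]
tip exp [360.57949896 198.01936746] spot exp [360.29175854 200.74042627]
52 0.18416595241910855
54 0.18473816496781958
```

The spot hasn't moved and the button is up, so I'm handing it in.

```bash
python3 -c "
from plant import bot
print(bot.sign_off())"
```

```text
the job is handed in; nothing more can be done
None
```

I handed in the job at about 13 s of the 61 s: the disc spot rested under the pointer for about 1.5 s, then the half-round spot was brought under it and the button pressed fully down and released; the last picture showed that spot within about 1 mm of the pointer, the button up and the arm clear, but no verdict came back.

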